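# Index the charm carousel to its third click and hold it

### The arm

A 6-joint arm with a two-finger parallel gripper is mounted at the origin on the work surface. World frame = base frame: x ahead of the robot, y to its left, z up, the work surface at z = 0. Lengths are in mm, angles in rad, forces in N, time in s.
With the tool pointing down it reaches from about 350 to 725 mm from the base axis. Payload 6 kg.
Tool frame: the origin (TCP) lies on the centre line of the jaws, within the pads' length; the fingertips stand tip_extent ahead of it and the grasp point (between the pads) lies 11 mm behind it (tip_extent is the distance from the TCP to the fingertips, in mm); z points along the fingers, y is the line along which they close (so a half turn about z gives the same grasp; the last joint's range is limited). The gripper opens to 85 mm and grips with 20 to 120 N. Pads are 22 mm wide; open, the fingers measure 114 mm over their backs; the gripper's body (76 mm by 85 mm) begins 54 mm behind the grasp point. The pads swing forward as they close: fully open they stand 13 mm farther back than shut.
Start: joints at [1.455, 0.04, 0.085, 0, -1.615, -0.334], TCP at [260.843, 540.31, 239.261] pointing down, gripper open.
Joint ranges: [-2.56, 2.56], [-1.29, 2.01], [-1.08, 1.49], [-3.29, 1.98], [-2.81, -0.18], [-2.99, 2.99]. Speed limits (rad/s): [2.57, 2.57, 3.01, 3.14, 3.14, 3.14].

### API

Orientations are given as a unit quaternion [w, x, y, z].
In Python, from bench import get_obs, camera, get_calibration, close_job, tip_extent gives the robot as it stands. The module is installed in compiled form; this text tells all that it offers.
- The arm moves only by the tool move_arm, never from a script. Its argument "commands" is one flat list of numbers, 5 for each row, row after row: the opening, from -1 (shut) to 1 (fully open), then the shift along the world's x, y, z in m, then the turn about the world's z in rad. In form: [gripper, tx, ty, tz, twist, gripper, tx, ty, tz, twist, ...]. A call has 1 to 5 rows; each row shifts and turns the commanded pose from where the row before left it; what a row does not reach is not made up. A row lasts 1/8 s, in which the tool goes at most 62.5 mm and 10.7 degrees, less where a joint would pass 70% of its speed; a pose out of reach is approached as far as the arm can. A call with a gripper value outside its range is refused whole. The fingers move at their own pace and stop on an object; "force" is the grip in N (left out, the last holds). Time passes only in rows, so rows that do not move let the fingers close. It gives the time, the measured TCP pose, the force, the opening and the grip force at its end, in the units of the state.
- get_obs(): the state, without advancing time (a new reading comes with each control period).
- camera(name): name is "side" or "top" or "wrist"; returns (picture, depth): 400x640x3 uint8, red, green, blue; 400x640 float32, mm along the optical axis (not along the pixel's ray), 0 where there is no reading.
- get_calibration(name): a dict with "fx", "fy", "cx", "cy" (pixels), "R" (3x3) and "t" (3): a world point X has camera coordinates R X + t. Camera axes: x right, y down, z forward; pixel columns grow to the right and rows downward; lengths in mm; the calibration is good to about 2 mm. A picture is of the moment at which its call begins: read the wrist's pose just before it. get_calibration takes no time and is no camera call; for the wrist camera it gives the pose at the moment of the call.
- close_job(): hands the job in; it is judged then, once.
The state is a dict: "t": time; "qpos": joint angles; "dq": joint speeds; "effort": joint torques, N m; "tcp_pos": TCP position; "orientation": TCP orientation; "force": force on the tool from outside, world axes, zero at the start; "torque": the same for the moment, N m; "grip_width": finger opening in mm; "grasp_force": force on a finger pad.
Only numpy, scipy, OpenCV 4.12 (cv2) and the standard library are available. Lean on these libraries where they do the work, as an engineer would, in place of code of your own. Each camera call takes 0.05 s, during which the arm holds its last target. There are 200 camera calls.

### The job

On the charm-marking machine, turn the square black knob anticlockwise (seen from above) until it comes up against its home stop, then turn it clockwise and count the clicks to the third one, so that the third charm after home sits under the marking head. Finish still gripping the knob there, seated in the third click, so that the carousel cannot shift during marking: do not let go at the end. Leave the souvenirs on the counter where they are.

Things in the scene. Friction and masses are not known exactly. Their poses are not given: they have to be found in the camera images.
- knob_grip (a point): Point to grip, on the axis of the black upright knob, 97 mm above the table. The knob is a square block, 42 x 42 mm with rounded edges, its flat sides facing this frame's x and y: grip two opposite sides from above. Its top is 16 mm above this point; it is free for 38 mm below, down to a steel collar (66 mm diameter, 6 mm high) on the carousel disc. The frame turns with the knob, z up; a white stripe on top points along -x.
- carousel (a joint): Angle (rad) of knob and carousel, which turn as one: 0 at the home stop (hard), growing CLOCKWISE seen from above, to a far hard stop at 2.64. Clicks (sprung detents) every 24 degrees: 0 (home), 0.419, 0.838, 1.257 (third after home), 1.676 ... Passing a click takes about 0.1 N m; over 0.2 N m means a hard stop. It starts near the second, third or fourth click.
- machine: The charm-marking machine, fixed: grey flange 224 mm in diameter, blue drum, aluminium carousel disc (200 mm diameter, top 53 mm above the table, 15 charms 4 mm high at 86 mm radius). Origin on the table under the knob's axis. On its +x side a blue post, 163 mm out, carries the marking head, which reaches in to 76 mm from the axis and is 116 mm high, 36 mm wide. The knob's top is at 113 mm.
- home_mark (a point): A red dot on the machine's grey flange, on its -x side, 106 mm from the axis and 13 mm above the table. At the home stop the knob's white stripe points at it.
- mug: Blue souvenir mug, 80 mm across and 90 mm tall, bystander; origin under its centre.
- globe: Glass globe on a wooden foot, 68 mm across and 80 mm tall, bystander; origin under its centre.
- figure: Red turned figurine with a wooden head, 52 mm across and 107 mm tall, bystander; origin under its centre.
- tiles: Stack of four ceramic tiles, 98 x 98 x 32 mm, bystander; origin under its centre.
- tray: Black tray, 150 x 110 x 30 mm, with two loose metal medals in it, bystander; origin under its centre.

How it is judged (in metres and radians):
On the way:
1. the knob is turned back against its home stop (value of joint carousel below 0.08 rad and contact force between the fingers and carousel_c1 above 0.5 N), for 0.1 s.
At the end, for the whole second after the job is handed in: The carousel is at rest within 0.09 rad (5 degrees) of its third click (1.257 rad clockwise of the home stop), and the fingers still grip the knob with over 3 N, with the grasp point within 35 mm of the grip point (value of joint carousel between 1.16664 and 1.34664 rad and velocity of joint carousel between -0.05 and 0.05 rad/s and contact force between the fingers and carousel_c1 above 3 N and distance between the grasp point and knob_grip below 0.035 m); the arm keeps its last pose, push and grip.
It fails at once if a souvenir on the counter was moved by over 20 mm (distance of any of mug, globe, figure, tiles, tray from where it was at the start of the episode above 0.02 m).
It also fails if it takes over 64 s, if anything falls off the work surface, if the arm or the gripper's body presses on something with over 40 N, if the wrist force passes 120 N, or if a joint passes its speed limit or range.

## Working session

There is one attempt and no reset: what is moved stays moved. The work goes in short steps, Python scripts to look and compute and a tool call to move; the robot and the scene stay as the last step left them, time stands still between calls to the robot, and variables do not carry over. Pictures are saved under pics/ and viewed, at most 10 in all, crops included, and the job is handed in when it is done.

Besides the shell and the picture viewer there is one more tool, called after "Call:" as a command line: name --argument value ..., lists and objects as JSON in quotes. move_arm: Moves the arm, as the interface text tells. Its arguments: {"type":"object","properties":{"commands":{"type":"array"},"force":{"type":"number"}},"required":["commands"]}

```bash
mkdir -p pics; python3 - <<'E'
from bench import *
import cv2,numpy as np
print(get_obs(),tip_extent)
for n in ("top","side"):
    p,d=camera(n); cv2.imwrite(f"pics/{n}0.png",p[:,:,::-1]); np.save(f"{n}0.npy",d)
    print(n,get_calibration(n))
E
```

```text
{'t': 0.0, 'qpos': array([ 1.45472943e+00,  4.08730852e-02,  8.37702264e-02, -4.46981696e-04,
       -1.61551442e+00, -3.33724791e-01]), 'dq': array([ 9.05399795e-04,  3.74152761e-04, -9.10408669e-04,  1.18942371e-04,
       -5.41379691e-05,  2.77546198e-04]), 'effort': array([ 1.40273646e-04, -3.68209112e+01,  3.47403646e+01,  6.93228588e+00,
       -5.50641838e-03,  1.54473878e-05]), 'tcp_pos': array([260.64590118, 540.06938354, 238.22508256]), 'orientation': array([ 9.29339227e-04,  9.74819094e-01, -2.22995189e-01, -1.23064999e-04]), 'force': array([-1.03323155,  0.28001371, -0.19827816]), 'torque': array([ 0.00518305, -0.02759159, -0.06111152]), 'grasp_force': 0.0, 'grip_width': 85.4740334179431} 8.0
top {'fx': 364.7692430379444, 'fy': 364.7692430379444, 'cx': 320.2796736841514, 'cy': 201.60324277929828, 'R': array([[-0.01315393, -0.99989484, -0.00610651],
       [-0.97833181,  0.01413176, -0.20656031],
       [ 0.20662489,  0.00325711, -0.97841481]]), 't': array([ -7.16625458, 531.9097451 , 988.62093409])}
side {'fx': 414.7473802962941, 'fy': 414.7473802962941, 'cx': 315.637494288619, 'cy': 192.72047328536286, 'R': array([[ 0.90895558, -0.41678806,  0.00935223],
       [-0.2036796 , -0.46354629, -0.86234533],
       [ 0.36375043,  0.78192874, -0.50623421]]), 't': array([-473.73103454,  190.96010619,  975.56984338])}
```

View pics/top0.png

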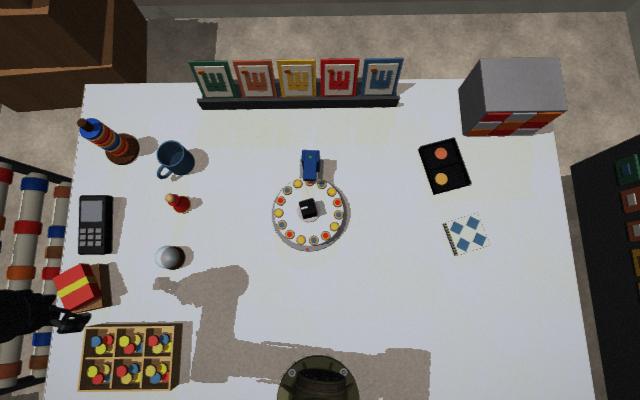

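View pics/side0.png

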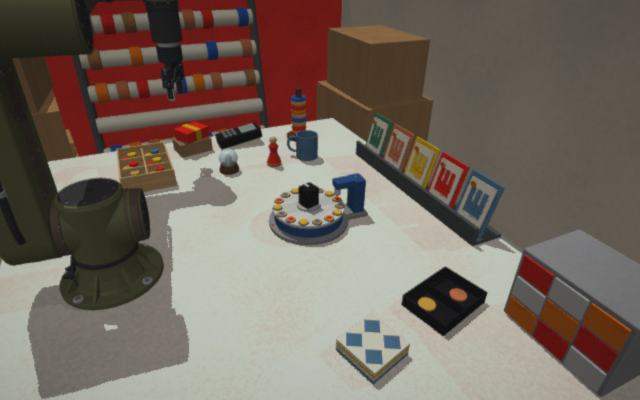

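The top view shows the knob at about (308,208) and the marking head at (311,165), on the side away from the robot. The souvenirs are well clear of it. I'll enlarge the machine.

```bash
cat > h.py <<'E'
from bench import *
import cv2,numpy as np
def at_z(c,u,v,z):
    r=c["R"].T@np.array([(u-c["cx"])/c["fx"],(v-c["cy"])/c["fy"],1]); o=-c["R"].T@c["t"]
    return o+r*(z-o[2])/r[2]
E
python3 - <<'E'
from h import *
p=cv2.imread("pics/top0.png"); cv2.imwrite("pics/top0c.png",cv2.resize(p[140:260,260:360],None,fx=6,fy=5*1.0,interpolation=cv2.INTER_CUBIC) if 0 else cv2.resize(p[140:260,260:360],None,fx=5,fy=5,interpolation=cv2.INTER_CUBIC))
c=get_calibration("top")
print(at_z(c,308,208,113),at_z(c,311,160,110))
E
```

```text
[502.49952024  18.59239031 113.        ] [638.69823297   9.5321355  110.        ]
```

View pics/top0c.png

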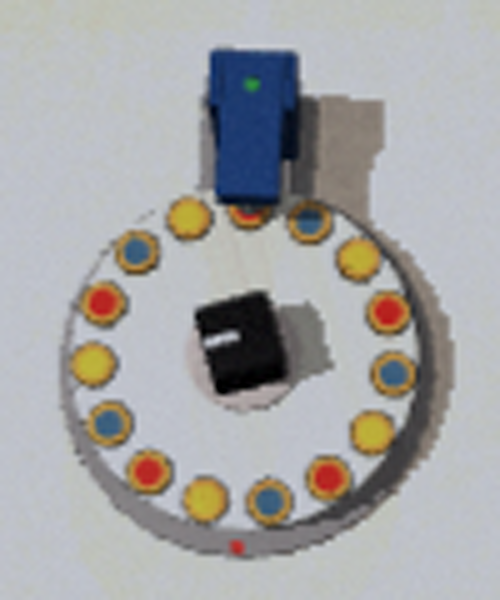

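```bash
python3 - <<'E'
from h import *
c=get_calibration("top")
P=lambda u,v,z: at_z(c,260+(u+.5)/5-.5,140+(v+.5)/5-.5,z)
k=np.mean([P(*q,113) for q in((195,308),(268,292),(284,349),(208,365))],0); dot=P(237,547,13)
s=P(203,341,113)-P(238,333,113); h=dot-k
a=np.arctan2(s[1],s[0]); b=np.arctan2(h[1],h[0]); print(k,dot,np.hypot(*h[:2]),a,b,b-a)
E
```

```text
[509.99296846  20.29582595 113.        ] [400.70072761  26.03195731  13.        ] 109.44266586988729 1.7857294677639635 3.0891564232356035 1.30342695547164
```

Call:
move_arm --commands '[1, 0.04, -0.06, 0.0, -0.16, 1, 0.03, -0.06, 0.0, -0.16, 1, 0.03, -0.06, 0.0, -0.16, 1, 0.03, -0.06, 0.0, -0.16, 1, 0.03, -0.06, 0.0, -0.16]'

```text
t: 0.72
tcp_pos: [407.7, 262.8, 239.1]
orientation: [0.0, 0.81, -0.587, -0.0]
force: [1.1, -0.0, 0.5]
grip_width: 85.5
grasp_force: 0.0
```

Call:
move_arm --commands '[1, 0.02, -0.06, -0.01, -0.07, 1, 0.02, -0.06, -0.01, 0, 1, 0.02, -0.06, -0.01, 0, 1, 0.02, -0.06, 0, 0, 1, 0.019, -0.003, 0.0, 0]'

```text
t: 1.35
tcp_pos: [504.9, 23.1, 210.0]
orientation: [0.0, 0.789, -0.615, 0.0]
force: [0.3, 0.8, 0.7]
grip_width: 85.6
grasp_force: 0.0
```

```bash
python3 - <<'E'
from h import *
c=get_calibration("wrist");o=get_obs();p,d=camera("wrist"); cv2.imwrite("pics/w1.png",p[:,:,::-1]); np.savez("w1.npz",d=d,**c)
print(o["tcp_pos"],o["qpos"],2*np.arctan2(o["orientation"][2],o["orientation"][1]))
E
```

```text
[504.89334346  23.10663192 210.00592287] [ 4.45272861e-01 -2.16044655e-01 -2.08353515e-01  3.13147707e-04
 -1.57861311e+00 -1.99168805e-01] -1.3246946990631832
```

View pics/w1.png

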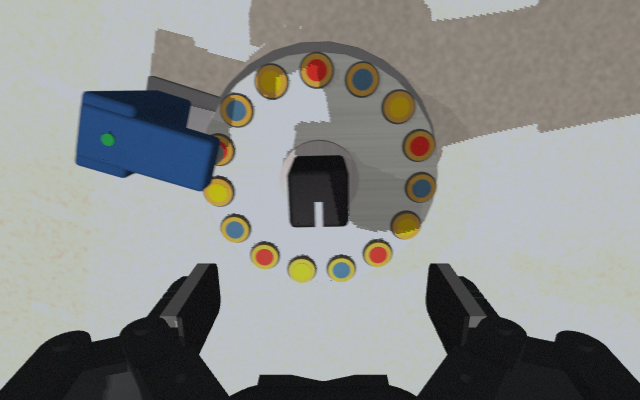

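The wrist view shows the knob top from about (289,183) to (349,227). The stripe at x=319 runs vertically, so the tool is aligned with the knob.

```bash
python3 - <<'E'
from h import *
c=dict(np.load("w1.npz"))
for q in((319,205),(289,226.5),(349,226.5),(319,226),(319,203)): print(at_z(c,*q,113).round(1), c["d"][int(q[1])-4,int(q[0])])
s=at_z(c,319,226,113)-at_z(c,319,203,113); print(np.arctan2(s[1],s[0]))
E
```

```text
[506.3  22.9 113. ] 242.9525
[522.7  43.2 113. ] 312.1847
[482.3  33.  113. ] 311.4351
[502.6  37.7 113. ] 246.09253
[506.6  21.5 113. ] 242.60617
1.81462863636285
```

Call:
move_arm --commands '[1, 0.003, -0.004, -0.04, 0, 1, 0, 0, -0.04, 0, 1, 0, 0, -0.03, 0, 1, 0, 0, -0.014, 0, 1, 0, 0, 0, 0]' --force 40

```text
t: 2.02
tcp_pos: [507.2, 22.8, 85.5]
orientation: [0.001, 0.79, -0.613, -0.0]
force: [-0.1, 0.3, 0.7]
grip_width: 85.2
grasp_force: 0.0
```

Call:
move_arm --commands '[-1, 0, 0, 0, 0, -1, 0, 0, 0, 0, -1, 0, 0, 0, 0, -1, 0, 0, 0, 0, -1, 0, 0, 0, 0]' --force 40

```text
t: 2.65
tcp_pos: [507.6, 22.7, 87.2]
orientation: [-0.0, 0.79, -0.613, 0.0]
force: [-4.9, 0.8, 4.8]
grip_width: 41.7
grasp_force: 42.2
```

```bash
python3 - <<'E'
from h import *
o=get_obs();print(o)
E
```

```text
{'t': 2.65, 'qpos': array([ 4.41912074e-01, -1.74236553e-01, -3.96902459e-01,  1.32512429e-04,
       -1.34803007e+00, -1.90806172e-01]), 'dq': array([-1.98044035e-05,  6.08866735e-04,  4.85903081e-04, -2.05049528e-04,
        7.40223757e-04,  1.38085121e-03]), 'effort': array([-4.51528654e-01, -2.28363311e+01,  3.29932916e+01,  6.73695982e+00,
        1.32414937e+00,  1.73652743e-02]), 'tcp_pos': array([507.55098026,  22.70056909,  87.20464862]), 'orientation': array([-1.55446917e-05,  7.90096093e-01, -6.12982999e-01,  8.03208174e-05]), 'force': array([-4.85331477,  0.77208602,  4.75937241]), 'torque': array([ 1.20007488e-01,  1.49578415e+00, -6.02392840e-04]), 'grasp_force': 42.23241627216339, 'grip_width': 41.67724032925392}
```

Call:
move_arm --commands '[0.3, 0, 0, 0, 0, 0.3, -0.001, -0.004, 0, 0, 0.3, 0, 0, 0, 0, -1, 0, 0, 0, 0, -1, 0, 0, 0, 0]'

```text
t: 3.28
tcp_pos: [508.5, 18.9, 86.7]
orientation: [-0.001, 0.79, -0.613, 0.002]
force: [9.6, 0.3, -1.2]
grip_width: 41.3
grasp_force: 44.8
```

Call:
move_arm --commands '[-1, 0, 0, 0, 0, -1, 0, 0, 0, 0, -1, 0, 0, 0, 0.1, -1, 0, 0, 0, 0.1, -1, 0, 0, 0, 0]'

```text
t: 3.9
tcp_pos: [508.8, 19.0, 86.7]
orientation: [-0.001, 0.848, -0.53, 0.002]
force: [12.0, -0.6, -2.7]
grip_width: 41.3
grasp_force: 44.7
```

```bash
cat > o.py <<'E'
from h import *
o=get_obs();q=o["orientation"]
print(o["t"],o["tcp_pos"],"F",o["force"].round(1),"T",o["torque"].round(2),"g",o["grasp_force"],"psi",2*np.arctan2(q[2],q[1]),"q6",o["qpos"][5],"tilt",q[[0,3]])
E
python3 o.py
```

```text
3.9 [508.77064613  19.01406849  86.7107046 ] F [12.  -0.6 -2.7] T [-0.34 -2.73 -0.03] g 44.703113436698914 psi -1.1183660948331238 q6 0.017150365525126606 tilt [-0.00142808  0.00198286]
```

Call:
move_arm --commands '[-1, 0.001, 0, 0, 0.15, -1, 0, 0, 0, 0.15, -1, 0, 0, 0, 0.15, -1, 0, 0, 0, 0.15, -1, 0, 0, 0, 0.1]'

```text
t: 4.53
tcp_pos: [509.5, 19.7, 86.7]
orientation: [-0.001, 0.979, -0.206, 0.002]
force: [9.6, 4.7, -2.3]
grip_width: 41.3
grasp_force: 44.8
```

```bash
python3 o.py
```

```text
4.525 [509.50153163  19.72906522  86.66720352] F [ 9.6  4.7 -2.3] T [ 0.75 -2.16 -0.15] g 44.75041151046753 psi -0.41535620860415856 q6 0.7205652893767465 tilt [-0.00117869  0.00205792]
```

Call:
move_arm --commands '[-1, 0, 0, 0, 0.1, -1, 0, 0, 0, 0.1, -1, 0, 0, 0, 0.05, -1, 0, 0, 0, 0, -1, 0, 0, 0, 0]'

```text
t: 5.15
tcp_pos: [509.6, 20.1, 86.7]
orientation: [-0.001, 0.996, -0.084, 0.002]
force: [8.4, 4.7, -2.3]
grip_width: 41.2
grasp_force: 44.9
```

```bash
python3 o.py
```

```text
5.15 [509.63971788  20.09493875  86.6771054 ] F [ 8.4  4.7 -2.3] T [ 0.93 -2.28  0.06] g 44.85027551651001 psi -0.16859018226368488 q6 0.9670270874589907 tilt [-0.00118823  0.00236696]
```

Call:
move_arm --commands '[-1, 0.001, 0.001, 0, 0.05, -1, 0, 0, 0, 0.05, -1, 0, 0, 0, 0.03, -1, 0, 0, 0, 0, -1, 0, 0, 0, 0]'

```text
t: 5.78
tcp_pos: [509.6, 20.3, 86.7]
orientation: [-0.001, 1.0, -0.021, 0.001]
force: [3.6, 3.9, 0.8]
grip_width: 41.2
grasp_force: 47.6
```

```bash
python3 o.py
```

```text
5.775 [509.55489686  20.29836021  86.66164592] F [3.6 3.9 0.8] T [ 1.07 -1.17 -1.51] g 47.64574706554413 psi -0.04206848519627353 q6 1.0936311731332473 tilt [-0.00077785  0.00125298]
```

Tz has reached −1.5 N m, so the knob is on the hard stop. I'll ease back to find the exact home angle.

Call:
move_arm --commands '[-1, 0, 0, 0, -0.015, -1, 0, 0, 0, 0, -1, 0, 0, 0, 0]'

```text
t: 6.15
tcp_pos: [509.6, 20.3, 86.7]
orientation: [-0.0, 1.0, -0.027, 0.001]
force: [4.3, 3.1, 1.5]
grip_width: 41.7
grasp_force: 45.4
```

```bash
python3 o.py
```

```text
6.15 [509.56519072  20.26868839  86.6656598 ] F [4.3 3.1 1.5] T [ 0.97 -1.32 -0.02] g 45.41960656642914 psi -0.05406958143532951 q6 1.0811476753914422 tilt [-0.00047259  0.00126759]
```

Call:
move_arm --commands '[-1, 0, 0, 0, -0.02, -1, 0, 0, 0, 0, -1, 0, 0, 0, 0]'

```text
t: 6.52
tcp_pos: [509.6, 20.2, 86.7]
orientation: [-0.0, 0.999, -0.037, 0.001]
force: [4.5, 3.0, 1.9]
grip_width: 41.5
grasp_force: 45.4
```

```bash
python3 o.py
```

```text
6.525 [509.55742956  20.2198541   86.66186622] F [4.5 3.  1.9] T [ 0.87 -1.32 -0.03] g 45.3937554359436 psi -0.07406823700491241 q6 1.061166886559425 tilt [-0.00043883  0.00125226]
```

Home is at ψ≈−0.057, so the third click is at ψ≈−1.314. I need −1.24 from here.

Call:
move_arm --commands '[-1, 0, 0, 0, -0.15, -1, 0, 0, 0, -0.15, -1, 0, 0, 0, -0.15, -1, 0, 0, 0, -0.15, -1, 0, 0, 0, 0]'

```text
t: 7.15
tcp_pos: [509.2, 19.5, 86.7]
orientation: [-0.0, 0.944, -0.33, 0.001]
force: [3.8, -0.6, 2.4]
grip_width: 41.5
grasp_force: 45.6
```

Call:
move_arm --commands '[-1, 0, 0, 0, -0.15, -1, 0, 0, 0, -0.15, -1, 0, 0, 0, -0.15, -1, 0, 0, 0, -0.15, -1, 0, 0, 0, -0.04]'

```text
t: 7.78
tcp_pos: [508.5, 19.0, 86.7]
orientation: [0.001, 0.792, -0.611, 0.0]
force: [-1.4, -2.4, 5.0]
grip_width: 41.4
grasp_force: 45.8
```

Call:
move_arm --commands '[-1, 0, 0, 0, 0, -1, 0, 0, 0, 0, -1, 0, 0, 0, 0]'

```text
t: 8.15
tcp_pos: [508.5, 19.0, 86.6]
orientation: [0.001, 0.793, -0.61, 0.0]
force: [-0.6, -1.9, 3.5]
grip_width: 41.5
grasp_force: 45.8
```

```bash
python3 o.py
```

```text
8.15 [508.48691472  19.00568152  86.63739741] F [-0.6 -1.9  3.5] T [-0.67  0.1  -0.01] g 45.83155274391174 psi -1.3111039265759528 q6 -0.17515259553768028 tilt [0.00058797 0.00029231]
```

```bash
python3 - <<'E'
from h import *
p,d=camera("wrist"); cv2.imwrite("pics/w2.png",p[:,:,::-1])
E
```

```text
(no output)
```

View pics/w2.png

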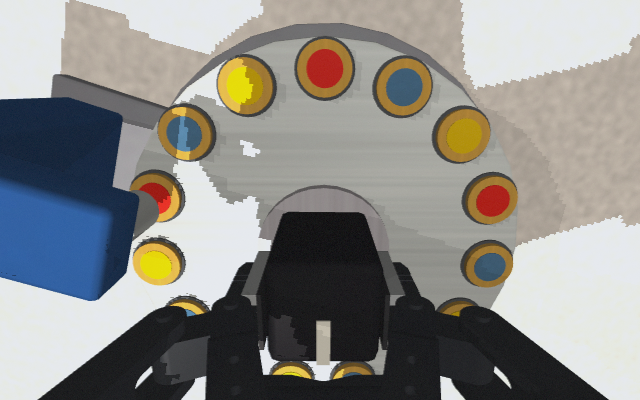

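The knob is square between the pads, with the stripe at (323,340) in line with the tool, and a red charm sits under the head at (155,195). The charm pattern matches the starting view, which I had read as the third click. I'm handing in.

```bash
python3 -c "
from bench import *
print(close_job())"
```

```text
the job is handed in; nothing more can be done
None
```

I turned the knob back to its home stop (felt as 1.5 N m), then clockwise 1.254 rad to the third click; the job is handed in with the arm still gripping it at about 45 N, and the judge's verdict was not shown.

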